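# Nest the pipe cups on the welding bench

### The job

Clear some room on the welding bench by nesting the three closed-bottom steel pipe cups: the middle one standing inside the wide one, and the narrow one standing inside the middle one, all upright and right down on the floor of the next. Lower each cup in, do not drop it, and leave the coffee mug where it stands.

Things in the scene. Friction and masses are not known exactly. Their poses are not given: they have to be found in the camera images.
- wide_cup: Wide, low, round open steel cup, loose: a pipe offcut with a welded floor. Outside diameter 110 mm, height 45 mm, wall 5 mm (inside diameter 100 mm), floor 5 mm thick, 0.75 kg give or take. Stands on the bench. Origin at the centre of its underside, z up along its axis. Too wide to grasp across; it need not be moved.
- middle_cup: Middle round open steel cup, loose: outside diameter 60 mm, height 85 mm, straight wall 3 mm thick (inside diameter 54 mm), floor 5 mm thick, 0.4 kg give or take. Stands on the bench. Origin at the centre of its underside, z up along its axis. Can be gripped across its outside near the rim; standing in the wide cup, its rim is 45 mm above the wide cup's rim.
- narrow_cup: Narrow, tall, round open steel cup like a short tube: outside diameter 34 mm, height 130 mm, straight wall 3 mm thick, floor 5 mm thick, 0.3 kg give or take. Stands on the bench. Origin at the centre of its underside, z up along its axis. Can be gripped across its outside near the rim; standing in the middle cup, its rim is 50 mm above the middle cup's rim.
- mug: White ceramic coffee mug, a bystander: outside diameter 80 mm, height 95 mm, a handle reaching to 77 mm from the axis along its own +y. Origin at the centre of its underside, z up. Stands on the far part of the bench. The other bystanders near the cups (wrench, short pipe ring, pliers, magnet square, angle iron, hammer) lie flat, none higher than 50 mm; a 250 mm vacuum flask stands far to the left.
There are look-alikes about, which are no part of the job. Leave any yellow look-alike of the narrow_cup alone. What is shaped like the middle_cup but black is not meant.

How it is judged:
By the outcome, as a careful person would: the job done as asked, in the order asked, and still so for the second after the job is handed in, with the robot touching nothing.
It also fails if it takes over 64 s, if anything falls off the work surface, if the arm or the gripper's body presses on something with over 40 N, if the wrist force passes 120 N, or if a joint passes its speed limit or range.

### The arm

A 6-joint arm with a two-finger parallel gripper is mounted at the origin on the work surface. World frame = base frame: x ahead of the robot, y to its left, z up, the work surface at z = 0. Lengths are in m, angles in rad, forces in N, time in s.
With the tool pointing down it reaches from about 0.35 to 0.975 m from the base axis. Payload 4.9 kg.
Tool frame: the origin (TCP) lies midway between the tips of the shut fingers; the grasp point (between the pads) lies 19 mm behind it; z points along the fingers, x is the direction in which the jaws open and shut, and the axes are right-handed (so a half turn about z gives the same grasp; the last joint's range is limited). The gripper opens to 85 mm and grips with 20 to 120 N. Pads are 22 mm wide; open, the fingers measure 114 mm over their backs; the gripper's body (76 mm by 85 mm) begins 54 mm behind the grasp point. The pads swing forward as they close: fully open they stand 13 mm farther back than shut.
Start: joints at [-1.43, 0.053, 1.613, -0, 1.476, -0.119], TCP at [0.161, -0.604, 0.231] pointing down, gripper open.
Joint ranges: [-3.01, 3.01], [-1.01, 2.22], [0.06, 2.58], [-1.02, 4.17], [0.09, 2.62], [-3.14, 3.14]. Speed limits (rad/s): [2.57, 2.57, 3.14, 3.14, 3.14, 3.14].

### API

Orientations are given as a rotation vector (axis times angle).
In Python, from station import ctrl gives the robot as it stands.
- The arm moves only by the tool step_arm, never from a script. Its argument "increments" is text: rows parted by semicolons, each of 6 numbers parted by spaces: the shift along the tool's x, y, z as a fraction of full scale, then the turn, a rotation vector about the tool's x, y, z as a fraction of full scale. In form: x y z rx ry rz; .... A call has 1 to 12 rows; each row shifts and turns the commanded pose from where the row before left it, along the tool's axes as they then stand; what a row does not reach is not made up. Full scale, the value 1, is 0.025 m for a shift and 0.1 rad for a turn. A row lasts 1/12 s, in which the tool goes at most 41.7 mm and 7.16 degrees, less where a joint would pass 70% of its speed; a pose out of reach is approached as far as the arm can. A call with a number of a shift or a turn outside -1 to 1 is refused whole. A call with a gripper value outside its range is refused whole. "fingers" is the opening, from -1 (shut) to 1 (fully open), so that 0 is half open, set as the call begins (left out, the last holds). The fingers move at their own pace and stop on an object; "newtons" is the grip in N (left out, the last holds). Time passes only in rows, so rows that do not move let the fingers close. It gives the time, the measured TCP pose, the force and the opening at its end, in the units of the state.
- ctrl.get_obs(): the state, without advancing time (a new reading comes with each control period).
- ctrl.get_image(name): name is "scene" or "side" or "wrist"; returns a dict with "pixels" (400x640x3 uint8, red, green, blue), "intrinsics" (3x3 intrinsics, pixels), "eye" and "orientation" of the camera in the world. Camera axes: x right, y down, z forward; pixel columns grow to the right and rows downward; lengths in m; the calibration is good to about 2 mm. A picture is of the moment at which its call begins. There is no depth.
- ctrl.finish_job(): hands the job in, once; it reports no verdict.
The state is a dict: "t": time; "q": joint angles; "dq": joint speeds; "effort": joint torques, N m; "tool_pos": TCP position; "tool_rot": TCP orientation; "contact_force": force on the tool from outside, world axes, zero at the start; "wrist_torque": the same for the moment, N m; "opening": finger opening in m.
Only numpy, scipy, OpenCV 4.12 (cv2) and the standard library are available. Lean on these libraries where they do the work, as an engineer would, in place of code of your own. Each camera call takes 0.05 s, during which the arm holds its last target.

## Working session

There is one attempt and no reset: what is moved stays moved. The work goes in short steps, Python scripts to look and compute and a tool call to move; the robot and the scene stay as the last step left them, time stands still between calls to the robot, and variables do not carry over. Pictures are saved under pics/ and viewed, and the job is handed in when it is done.

Besides the shell and the picture viewer there is one more tool, called after "Request:" in YAML: its name, and indented under it one key for each argument. step_arm: Moves the arm, as the interface text tells. Shift numbers are shares of 0.025 m and turn numbers shares of 0.1 rad, none past 1 either way. Its arguments: {"type":"object","properties":{"increments":{"type":"string"},"fingers":{"type":"number"},"newtons":{"type":"number"}},"required":["increments"]}

```bash
ls; mkdir -p pics
cat > h.py <<'E'
import numpy as np,cv2,pickle
from station import ctrl
def grab(n,f):
    im=ctrl.get_image(n); cv2.imwrite(f'pics/{f}.png',im['pixels'][:,:,::-1]); pickle.dump(im,open(f'pics/{f}.pkl','wb')); return im
def ray(im,u,v):
    K=np.array(im['intrinsics']);o=np.array(im['orientation'])
    R=o if o.shape==(3,3) else cv2.Rodrigues(o.astype(float))[0]
    d=R@np.linalg.inv(K)@np.array([u,v,1.]); return np.array(im['eye']),d
def onz(im,u,v,z):
    e,d=ray(im,u,v); return e+d*(z-e[2])/d[2]
E
python3 - <<'E'
from h import *
for n in ['scene','side','wrist']:
    im=grab(n,n+'0'); print(n,im['eye'],np.array(im['orientation']).tolist(),np.array(im['intrinsics']).tolist())
print(ctrl.get_obs())
E
```

```text
pics
scene [1.09183782 0.27327559 0.74342238] [-1.4534311398789392, -2.2653480647481663, 0.7633873172746503] [[360.9807442299186, 0.0, 316.31323207556704], [0.0, 360.9807442299186, 202.6497967842121], [0.0, 0.0, 1.0]]
side [0.55293613 0.88993942 0.53682688] [-0.024273316788901402, 2.708785692790374, -1.5426568848889481] [[422.8719955136295, 0.0, 323.6492927974713], [0.0, 422.8719955136295, 198.4728774657442], [0.0, 0.0, 1.0]]
wrist [ 0.23886109 -0.5833178   0.37361571] [2.2839346086829067, -1.7546106796115044, -0.2815716729845617] [[351.98070111324165, 0.0, 320.65185887752955], [0.0, 351.98070111324165, 199.93458994955338], [0.0, 0.0, 1.0]]
{'t': 0.15, 'q': array([-1.43000135e+00,  5.32543041e-02,  1.61400552e+00, -1.63413384e-05,
        1.47597029e+00, -1.18988987e-01]), 'dq': array([-1.14153013e-03, -1.13773875e-03, -5.09162298e-03,  2.40024848e-04,
        9.34101130e-04,  2.56065123e-05]), 'effort': array([ 3.61397024e-04, -3.94242740e+01, -3.70722342e+01, -1.04528663e-04,
        4.66363854e-03,  1.35048410e-05]), 'tool_pos': array([ 0.16047818, -0.60353878,  0.2302989 ]), 'tool_rot': array([-2.48956698e+00,  1.91429784e+00,  1.85568162e-03]), 'contact_force': array([-0.1862755 , -0.21304546,  0.79308523]), 'wrist_torque': array([ 0.02301214, -0.02662656,  0.02534672]), 'opening': 0.08528227246129534}
```

View pics/scene0.png

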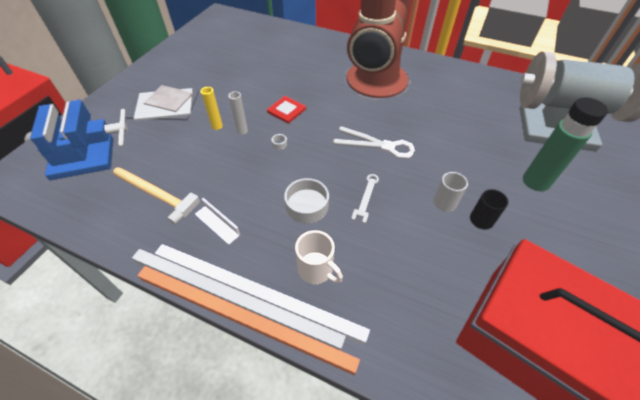

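View pics/side0.png

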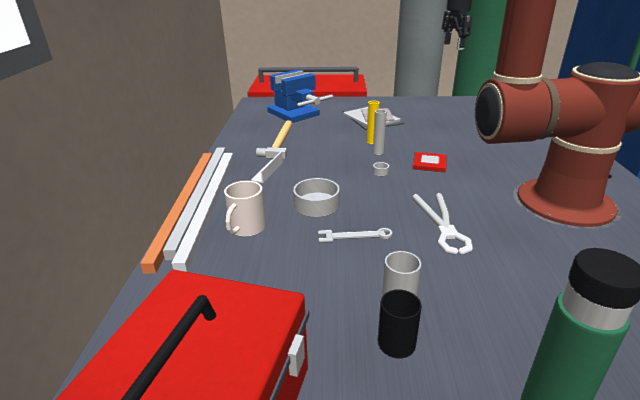

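View pics/wrist0.png

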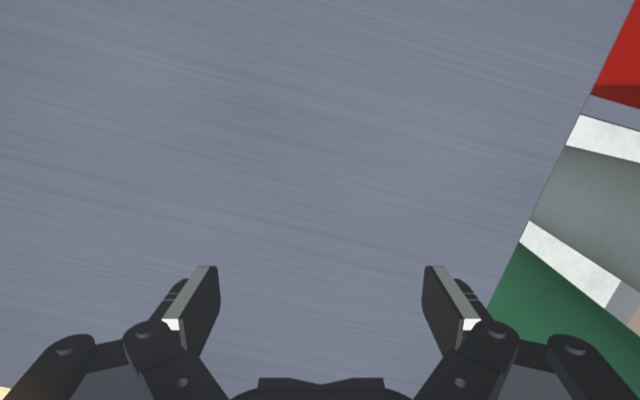

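The scene view shows the narrow cup at about (238,112), just right of the yellow look-alike. The middle cup is at (452,192) with the black one beside it, the wide cup at (307,200) and the mug at (315,258). Next I'll segment the cups and triangulate their axes from the silhouette azimuths.

```bash
cat > loc.py <<'E'
from h import *
def comp(im,u,v):
    p=im['pixels']; bg=cv2.cvtColor(p,cv2.COLOR_RGB2HSV).astype(int)
    m=((bg[:,:,1]<45)&(bg[:,:,2]>90)).astype(np.uint8)
    n,l,s,c=cv2.connectedComponentsWithStats(m,connectivity=4)
    i=l[v,u]; return (l==i).astype(np.uint8),s[i],i
def az(im,m):
    v,u=np.nonzero(m)
    out=[]
    for du in(-.5,.5):
        e=np.array([ray(im,a+du,b)[1] for a,b in zip(u,v)]); out.append(np.arctan2(e[:,1],e[:,0]))
    a=np.concatenate(out); 
    a=np.unwrap(a-0) if False else a%(2*np.pi)
    return a.min(),a.max()
E
python3 - <<'E'
from loc import *
S=pickle.load(open('pics/scene0.pkl','rb'));D=pickle.load(open('pics/side0.pkl','rb'))
pts={'wide':((307,212),(316,205),.055),'middle':((447,195),(401,285),.03),'narrow':((240,115),(379,135),.017)}
vis=[]
for im in(S,D): vis.append(im['pixels'][:,:,::-1].copy())
for k,(a,b,r) in pts.items():
    L=[]
    for j,(im,q) in enumerate(((S,a),(D,b))):
        m,s,i=comp(im,*q); vis[j][m>0]=(0,0,255)
        lo,hi=az(im,m); t=(lo+hi)/2; d=r/np.sin((hi-lo)/2)
        e=np.array(im['eye'])[:2]; L.append((e,np.array([np.cos(t),np.sin(t)])))
        print(k,j,i,s.tolist(),'by width',(e+d*L[-1][1]).round(4))
    A=np.array([L[0][1],-L[1][1]]).T; x=np.linalg.solve(A,L[1][0]-L[0][0]); print('  tri',(L[0][0]+x[0]*L[0][1]).round(4))
cv2.imwrite('pics/m.png',cv2.resize(np.vstack(vis),(640,800))[:, :]); 
for j in(0,1): cv2.imwrite(f'pics/m{j}.png',vis[j])
E
```

```text
wide 0 1 [0, 0, 640, 400, 156990] by width [1.0337 0.2567]
wide 1 2 [0, 0, 640, 400, 150352] by width [0.56   0.8154]
  tri [0.6235 0.1396]
middle 0 1 [0, 0, 640, 400, 156990] by width [1.0601 0.2642]
middle 1 2 [0, 0, 640, 400, 150352] by width [0.5568 0.8493]
  tri [0.6235 0.1396]
narrow 0 1 [0, 0, 640, 400, 156990] by width [1.0739 0.2681]
narrow 1 2 [0, 0, 640, 400, 150352] by width [0.5551 0.8669]
  tri [0.6235 0.1396]
```

View pics/m0.png

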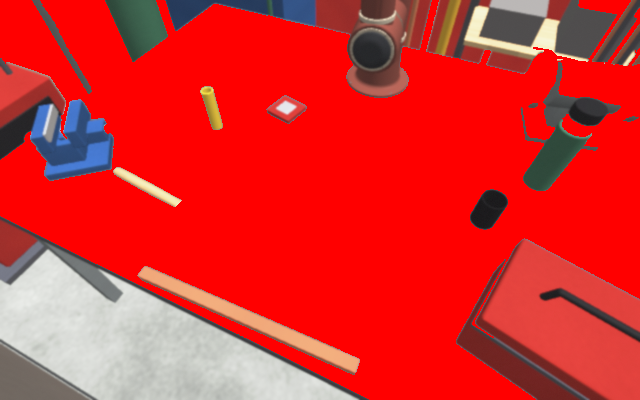

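View pics/m1.png

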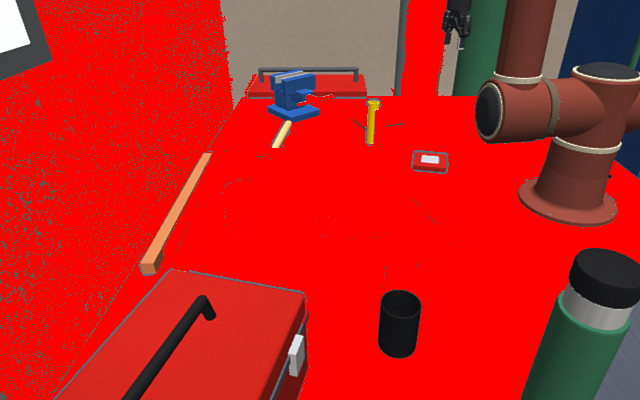

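The mask swallowed the bench. I'll check the colours to separate them.

Run:
```python
from h import *
S=pickle.load(open('pics/scene0.pkl','rb'))['pixels'];D=pickle.load(open('pics/side0.pkl','rb'))['pixels']
for u,v in[(307,212),(307,195),(447,195),(455,180),(240,115),(235,115),(400,250),(270,170),(225,115)]: print('S',u,v,S[v,u])
for u,v in[(316,205),(316,188),(401,283),(388,275),(415,275),(379,135),(383,135),(350,280),(350,150),(374,120)]: print('D',u,v,D[v,u])
```

```text
S 307 212 [220 221 225]
S 307 195 [226 228 232]
S 447 195 [113 110 109]
S 455 180 [112 110 109]
S 240 115 [149 146 145]
S 235 115 [115 114 112]
S 400 250 [119 122 135]
S 270 170 [119 123 136]
S 225 115 [117 121 134]
D 316 205 [162 161 158]
D 316 188 [161 160 157]
D 401 283 [152 151 149]
D 388 275 [115 115 112]
D 415 275 [145 144 141]
D 379 135 [153 151 148]
D 383 135 [142 141 137]
D 350 280 [104 108 122]
D 350 150 [101 106 119]
D 374 120 [144 127  72]
```

```bash
cat > loc.py <<'E'
from h import *
def comp(im,u,v,box=None):
    p=im['pixels'].astype(int); d=p[:,:,2]-p[:,:,0]
    m=((d<=7)&(d>-25)&(p[:,:,1]>60)).astype(np.uint8)
    if box is not None:
        k=np.zeros_like(m);k[box[1]:box[3],box[0]:box[2]]=1;m*=k
    n,l,s,c=cv2.connectedComponentsWithStats(m,connectivity=4)
    i=l[v,u]; return (l==i).astype(np.uint8),s[i],i
def az(im,m):
    v,u=np.nonzero(m)
    out=[]
    for du in(-.4,.4):
        e=np.array([ray(im,a+du,b)[1] for a,b in zip(u,v)]); out.append(np.arctan2(e[:,1],e[:,0]))
    a=np.concatenate(out)%(2*np.pi)
    return a.min(),a.max()
def locate(pts,S,D,tag):
    vis=[im['pixels'][:,:,::-1].copy() for im in(S,D)]
    for k,(a,b,r) in pts.items():
        L=[]
        for j,(im,q) in enumerate(((S,a),(D,b))):
            m,s,i=comp(im,q[0],q[1],q[2] if len(q)>2 else None); vis[j][m>0]=(0,0,255)
            lo,hi=az(im,m); t=(lo+hi)/2; d=r/np.sin((hi-lo)/2)
            e=np.array(im['eye'])[:2]; L.append((e,np.array([np.cos(t),np.sin(t)])))
            print(k,j,i,s.tolist(),'by width',(e+d*L[-1][1]).round(4))
        A=np.array([L[0][1],-L[1][1]]).T; x=np.linalg.solve(A,L[1][0]-L[0][0]); print('  tri',(L[0][0]+x[0]*L[0][1]).round(4))
    for j in(0,1): cv2.imwrite(f'pics/{tag}{j}.png',vis[j])
    cv2.imwrite(f'pics/{tag}.png',np.hstack([vis[0][70:250,180:500],vis[1][80:320,280:440][30:210]]).repeat(2,0).repeat(2,1)[:600,:800])
E
python3 - <<'E'
from loc import *
S=pickle.load(open('pics/scene0.pkl','rb'));D=pickle.load(open('pics/side0.pkl','rb'))
locate({'wide':((307,212),(316,205),.055),'middle':((447,195),(401,283),.03),'narrow':((240,115),(379,135),.017),'mug':((310,262),(245,215),.04)},S,D,'n')
E
```

```text
wide 0 512 [285, 179, 44, 44, 1566] by width [0.6048 0.0212]
wide 1 580 [293, 192, 47, 25, 753] by width [0.5994 0.0295]
  tri [0.6    0.0187]
middle 0 502 [434, 173, 33, 39, 914] by width [0.4639 0.3357]
middle 1 685 [382, 252, 39, 44, 1290] by width [0.4441 0.346 ]
  tri [0.4424 0.3379]
narrow 0 389 [229, 92, 19, 43, 501] by width [ 0.465  -0.2503]
narrow 1 412 [372, 107, 29, 48, 617] by width [0.4899 0.3842]
  tri [ 0.4045 -0.3009]
mug 0 582 [294, 230, 49, 55, 2007] by width [0.8372 0.1613]
mug 1 479 [224, 148, 63, 89, 2307] by width [0.6481 0.4597]
  tri [0.7251 0.112 ]
```

View pics/n0.png

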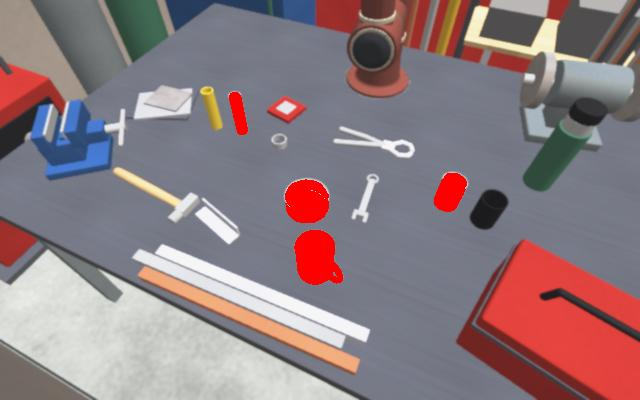

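View pics/n1.png

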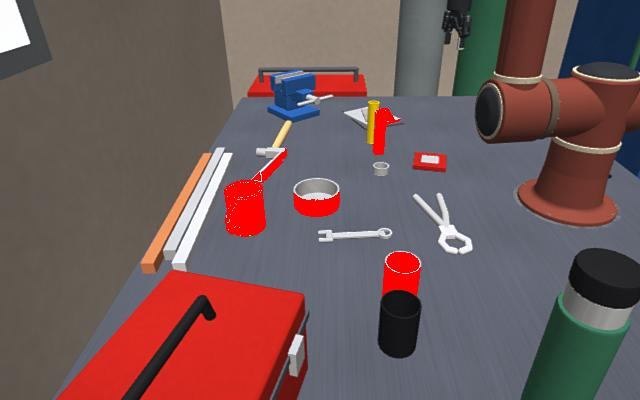

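The masks are good, except that in the side view the narrow cup leaks into the plate behind it. I'll box that and also admit bright pixels.

```bash
sed -i 's/m=((d<=7)&(d>-25)&(p\[:,:,1\]>60))/m=(((d<=8)|(p[:,:,1]>165))\&(d>-25)\&(p[:,:,1]>60))/' loc.py
python3 - <<'E'
from loc import *
S=pickle.load(open('pics/scene0.pkl','rb'));D=pickle.load(open('pics/side0.pkl','rb'))
locate({'wide':((307,212),(316,205),.055),'middle':((447,195),(401,283),.03),'narrow':((240,115),(379,135,(360,128,400,165)),.017),'mug':((310,262,(290,220,334,300)),(245,215,(220,185,266,240)),.04)},S,D,'n')
for j in 'SD':
  im=eval(j)
E
```

```text
wide 0 484 [284, 178, 45, 46, 1679] by width [0.6106 0.0235]
wide 1 487 [293, 178, 47, 39, 1566] by width [0.5994 0.0295]
  tri [0.6   0.018]
middle 0 474 [434, 172, 34, 40, 962] by width [0.4715 0.3346]
middle 1 547 [382, 251, 39, 46, 1392] by width [0.4442 0.3466]
  tri [0.4424 0.3375]
narrow 0 371 [228, 92, 20, 43, 518] by width [ 0.4806 -0.2372]
narrow 1 2 [372, 128, 14, 27, 298] by width [ 0.4411 -0.1521]
  tri [ 0.4272 -0.2818]
mug 0 2 [294, 230, 40, 55, 1866] by width [0.7818 0.1264]
mug 1 2 [224, 185, 42, 52, 1876] by width [0.7316 0.1979]
  tri [0.7535 0.1131]
```

View pics/n.png

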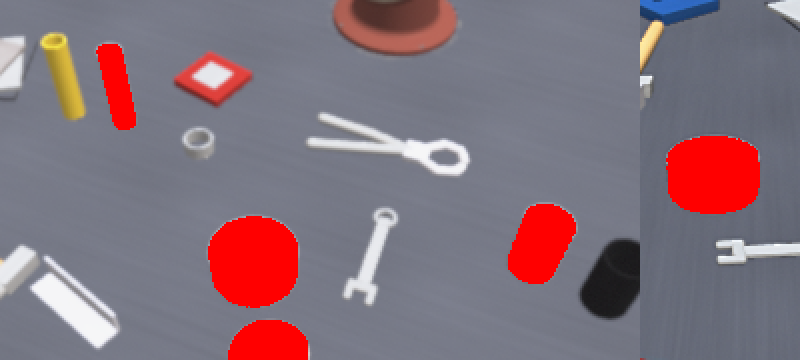

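Run:
```python
from loc import *
S=pickle.load(open('pics/scene0.pkl','rb'))
for n,u,v,z in [('black rim',493,201,.085),('yellow rim',207,91,.13),('narrow rim',236,96,.13),('narrow base',241,130,0),('middle rim',454,182,.085),('flask top',588,110,.25),('flask base',538,180,0),('ring',279,141,.02),('magnet',287,108,.02),('pliers tip',340,130,.01),('toolbox corner',525,245,.13),('wrench',369,198,.0),('hammer head',184,207,.02)]:
    print(n,onz(S,u,v,z).round(3))
o=ctrl.get_obs();R=cv2.Rodrigues(o['tool_rot'])[0];print(R.round(3)); W=pickle.load(open('pics/wrist0.pkl','rb'));Rw=cv2.Rodrigues(W['orientation'])[0]
print('cam in tool',R.T@(W['eye']-o['tool_pos']),(R.T@Rw).round(3).tolist())
```

```text
black rim [0.466 0.43  0.085]
yellow rim [ 0.442 -0.362  0.13 ]
narrow rim [ 0.427 -0.277  0.13 ]
narrow base [ 0.423 -0.289 -0.   ]
middle rim [0.446 0.337 0.085]
flask top [0.288 0.538 0.25 ]
flask base [0.261 0.55  0.   ]
ring [ 0.436 -0.148  0.02 ]
magnet [ 0.294 -0.196  0.02 ]
pliers tip [ 0.308 -0.01   0.01 ]
toolbox corner [0.595 0.492 0.13 ]
wrench [0.509 0.155 0.   ]
hammer head [ 0.744 -0.252  0.02 ]
[[ 0.257 -0.966 -0.   ]
 [-0.966 -0.257  0.002]
 [-0.002 -0.    -1.   ]]
cam in tool [ 0.00035872 -0.08097255 -0.14330315] [[1.0, 0.001, -0.001], [-0.0, 0.951, 0.31], [0.001, -0.31, 0.951]]
```

The tool is at about -75° yaw. I'll turn it so the jaws open along world x, away from the black and yellow look-alikes, which lie along y from the cups.

Request:
step_arm:
  increments: "0 0 0 0 0 -1;0 0 0 0 0 -1;0 0 0 0 0 -1;0 0 0 0 0 -1;0 0 0 0 0 -1;0 0 0 0 0 -1;0 0 0 0 0 -1;0 0 0 0 0 -1;0 0 0 0 0 -1;0 0 0 0 0 -1;0 0 0 0 0 -1;0 0 0 0 0 -1"
  fingers: 1
  newtons: 40

```text
t: 1.15
tool_pos: [0.1605, -0.6037, 0.2308]
tool_rot: [-3.136, 0.167, 0.0]
contact_force: [0.5, -0.0, 0.1]
opening: 0.0861
```

Request:
step_arm:
  increments: "0.5 0 0 0 0 -1;1 0 0 0 0 -0.1;1 -0.3 0 0 0 0;1 -0.5 0 0 0 0;1 -0.5 0 0 0 0;1 -0.5 0 0 0 0;1 -0.8 0 0 0 0;1 -1 0 0 0 0;1 -1 0 0 0 0;1 -1 0 0 0 0;1 -1 0 0 0 0;0.5 -1 0 0 0 0"

```text
t: 2.15
tool_pos: [0.4376, -0.4141, 0.2309]
tool_rot: [-3.141, -0.001, -0.001]
contact_force: [0.4, 0.6, 0.0]
opening: 0.0855
```

Request:
step_arm:
  increments: "-0.2 -1 0 0 0 0;-0.2 -1 0 0 0 0;0 -1 0 0 0 0;0 -1 0 0 0 0;0 -1 0 0 0 0;0 -0.4 0 0 0 0;0 0 0 0 0 0"

```text
t: 2.73
tool_pos: [0.4258, -0.2793, 0.2311]
tool_rot: [-3.141, -0.002, -0.0]
contact_force: [-0.1, -0.2, -0.2]
opening: 0.0851
```

Run:
```python
from h import *
grab('wrist','w1'); print(ctrl.get_obs()['tool_pos'])
```

```text
[ 0.42587509 -0.28056775  0.23128266]
```

View pics/w1.png

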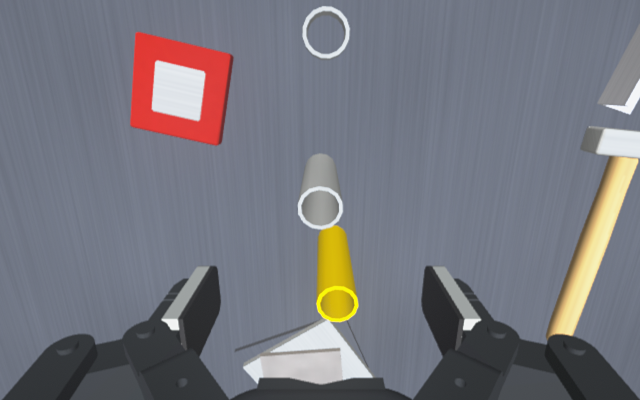

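The wrist view shows the narrow cup's rim centred at about (320,208) and the yellow rim at (337,303). I'll convert those at rim height.

```bash
cat >> h.py <<'E'
def rim(im,box,z,th=200):
    p=im['pixels'].min(2); k=np.zeros_like(p); x0,y0,x1,y1=box; k[y0:y1,x0:x1]=(p[y0:y1,x0:x1]>th)
    cs,_=cv2.findContours(k,cv2.RETR_EXTERNAL,cv2.CHAIN_APPROX_NONE); c=max(cs,key=len)
    P=np.array([onz(im,u,v,z)[:2] for u,v in c[:,0,:]],np.float32)
    e=cv2.fitEllipse(P); print('ellipse px',np.round(cv2.fitEllipse(c)[0],1),'world',np.round(e[0],4),'axes',np.round(e[1],4)); return e
E
python3 - <<'E'
from h import *
W=pickle.load(open('pics/w1.pkl','rb'))
p=W['pixels'];print(p[208,295:306].tolist(),W['eye'])
rim(W,(290,180,350,232),.13); rim(W,(290,0,360,65),.02)
print(onz(W,337,303,.13))
E
```

```text
[[119, 125, 139], [115, 121, 134], [122, 127, 139], [222, 228, 233], [230, 235, 240], [229, 235, 240], [172, 178, 183], [121, 122, 122], [115, 116, 115], [120, 120, 120], [123, 125, 123]] [ 0.42723173 -0.19982549  0.37456393]
ellipse px [319.7 207.3] world [ 0.4266 -0.2853] axes [0.0321 0.0322]
ellipse px [325.6  31.9] world [ 0.4317 -0.1535] axes [0.0418 0.042 ]
[ 0.4406912  -0.36681053  0.13      ]
```

Narrow cup is at (0.4266, -0.2853), consistent within a few millimetres. Now on to the middle cup.

Request:
step_arm:
  increments: "0.1 -1 0 0 0 0;0.1 -1 0 0 0 0;0.1 -1 0 0 0 0;0.1 -1 0 0 0 0;0.1 -1 0 0 0 0;0.1 -1 0 0 0 0;0.1 -1 0 0 0 0;0 -1 0 0 0 0;0 -1 0 0 0 0;0 -1 0 0 0 0;0 -1 0 0 0 0;0 -1 0 0 0 0"

```text
t: 3.78
tool_pos: [0.4443, 0.0191, 0.2315]
tool_rot: [3.141, -0.004, 0.001]
contact_force: [-0.3, 0.4, -0.6]
opening: 0.0853
```

Request:
step_arm:
  increments: "0 -1 0 0 0 0;0 -1 0 0 0 0;0 -1 0 0 0 0;0 -1 0 0 0 0;0 -1 0 0 0 0;0 -1 0 0 0 0;0 -1 0 0 0 0;0 -1 0 0 0 0;0 -1 0 0 0 0;0 -1 0 0 0 0;0 -0.8 0 0 0 0;0 0 0 0 0 0"

```text
t: 4.78
tool_pos: [0.4448, 0.2911, 0.2311]
tool_rot: [-3.141, -0.002, 0.0]
contact_force: [0.4, -0.7, 0.6]
opening: 0.0853
```

Run:
```python
from h import *
grab('wrist','w2'); print(ctrl.get_obs()['tool_pos'])
```

```text
[0.44480745 0.28959187 0.23096542]
```

View pics/w2.png

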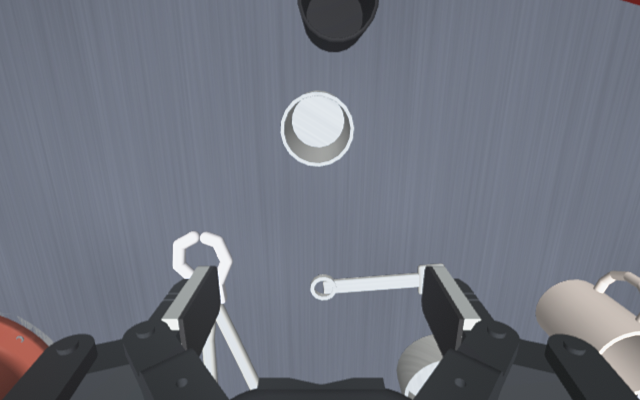

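The middle cup's rim is centred at about (317,129); the black cup is further up at (335,20).

Run:
```python
from h import *
W=pickle.load(open('pics/w2.pkl','rb'))
rim(W,(270,80,365,175),.085,185)
```

```text
ellipse px [316.7 128.7] world [0.443  0.3364] axes [0.0584 0.0587]
```

Request:
step_arm:
  increments: "-0.08 -0.95 0.5 0 0 0;0 -0.95 0.5 0 0 0;0 0 1 0 0 0;0 0 1 0 0 0;0 0 0.5 0 0 0;0 0 0 0 0 0"

```text
t: 5.33
tool_pos: [0.4405, 0.3342, 0.1396]
tool_rot: [3.137, -0.004, -0.01]
contact_force: [-0.5, -0.3, -0.2]
opening: 0.0853
```

Run:
```python
from h import *
W=grab('wrist','w3'); print(ctrl.get_obs()['tool_pos'])
```

```text
[0.44156679 0.33497712 0.14204788]
```

View pics/w3.png

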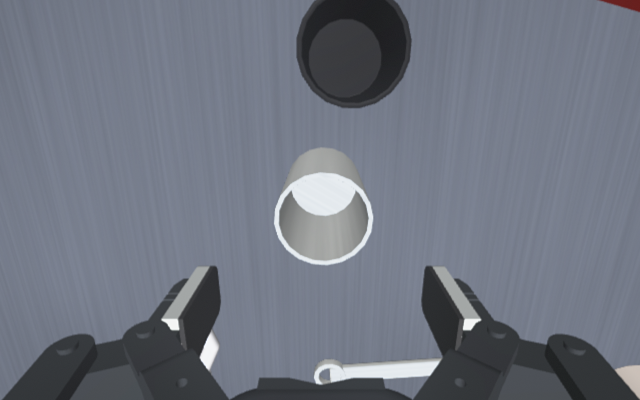

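The cup's rim is centred at about (323,218), nearly on the finger midline (320).

Run:
```python
from h import *
W=pickle.load(open('pics/w3.pkl','rb'))
rim(W,(265,140,385,275),.085,185); print(ctrl.get_obs()['tool_pos'])
```

```text
ellipse px [323.1 218.2] world [0.4431 0.3362] axes [0.0587 0.0592]
[0.44156679 0.33497712 0.14204788]
```

Request:
step_arm:
  increments: "0.06 -0.05 0.8 0 0 0;0 0 0.8 0 0 0;0 0 0.8 0 0 0;0 0 0.8 0 0 0;0 0 0.7 0 0 0;0 0 0 0 0 0"

```text
t: 5.88
tool_pos: [0.4426, 0.3364, 0.0444]
tool_rot: [3.139, -0.003, -0.005]
contact_force: [-1.1, -0.8, -1.2]
opening: 0.0852
```

Request:
step_arm:
  increments: "0 0 0 0 0 0;0 0 0 0 0 0;0 0 0 0 0 0;0 0 0 0 0 0;0 0 0 0 0 0;0 0 0 0 0 0;0 0 0 0 0 0;0 0 0 0 0 0"
  fingers: -1
  newtons: 50

```text
t: 6.55
tool_pos: [0.4448, 0.339, 0.0492]
tool_rot: [-3.139, 0.002, -0.005]
contact_force: [-3.7, 0.4, 7.0]
opening: 0.0579
```

Run:
```python
from h import *
W=grab('wrist','w4'); o=ctrl.get_obs();print(o['tool_pos'],o['opening'])
```

```text
[0.44480233 0.33896303 0.04917415] 0.05806748733217495
```

View pics/w4.png

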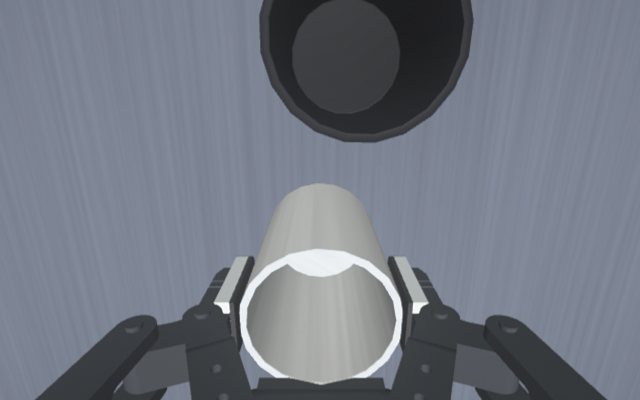

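The middle cup is seated between the pads (opening 58 mm). I'll lift it and carry it to the wide cup.

Request:
step_arm:
  increments: "0 0 -0.5 0 0 0;0 0 -1 0 0 0;0 0 -1 0 0 0;0 0 -1 0 0 0;0 0 -1 0 0 0;0 0 -0.5 0 0 0;0 0 0 0 0 0"

```text
t: 7.18
tool_pos: [0.4454, 0.3389, 0.1758]
tool_rot: [-3.138, 0.002, -0.011]
contact_force: [0.3, 0.5, -3.5]
opening: 0.0581
```

Run:
```python
from h import *
W=grab('wrist','w5');grab('side','s5'); o=ctrl.get_obs();print(o['tool_pos'],o['opening'],o['contact_force'])
```

```text
[0.44316414 0.33756742 0.17083056] 0.05819616221350776 [ 4.41402130e-04  7.71074548e-02 -4.78445781e+00]
```

View pics/s5.png

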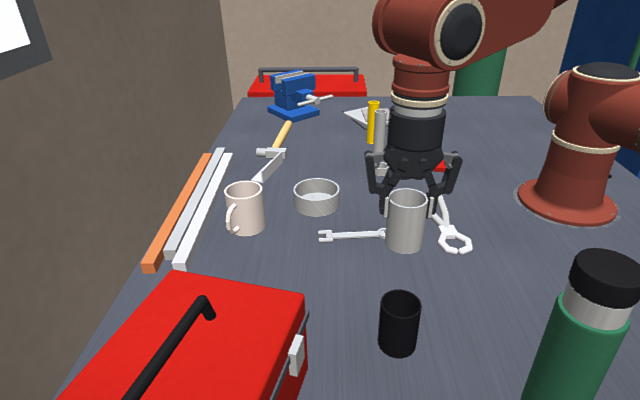

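Request:
step_arm:
  increments: "0.4 0.6 0 0 0 0;0.5 1 0 0 0 0;0.5 1 0 0 0 0;0.5 1 0 0 0 0;0.5 1 0 0 0 0;0.5 1 0 0 0 0;0.5 1 0 0 0 0;0.5 1 0 0 0 0;0.5 1 0 0 0 0;0.5 1 0 0 0 0;0.5 1 0 0 0 0;0.5 1 0 0 0 0"

```text
t: 8.28
tool_pos: [0.5893, 0.0463, 0.1678]
tool_rot: [-3.141, 0.002, 0.008]
contact_force: [0.3, -0.2, -3.5]
opening: 0.0582
```

Request:
step_arm:
  increments: "0.4 0.8 0 0 0 0;0 0.4 0 0 0 0;0 0 0 0 0 0;0 0 0 0 0 0"

```text
t: 8.62
tool_pos: [0.5991, 0.0179, 0.169]
tool_rot: [-3.14, 0.003, 0.007]
contact_force: [-0.1, 0.7, -4.2]
opening: 0.0582
```

Run:
```python
from h import *
grab('wrist','w6');grab('side','s6');grab('scene','c6'); o=ctrl.get_obs();print(o['tool_pos'],o['tool_rot'],o['opening'],o['contact_force'])
a=cv2.imread('pics/w6.png');b=cv2.imread('pics/s6.png')[100:300,180:500];c=cv2.imread('pics/c6.png')[100:300,180:500]
cv2.imwrite('pics/t6.png',np.vstack([a,np.hstack([b,c])]))
```

```text
[0.59976975 0.0188618  0.17048268] [-3.14104637e+00 -4.84344203e-04  2.29712027e-03] 0.05793722525001827 [-0.24845912  0.00758525 -5.03202551]
```

View pics/t6.png

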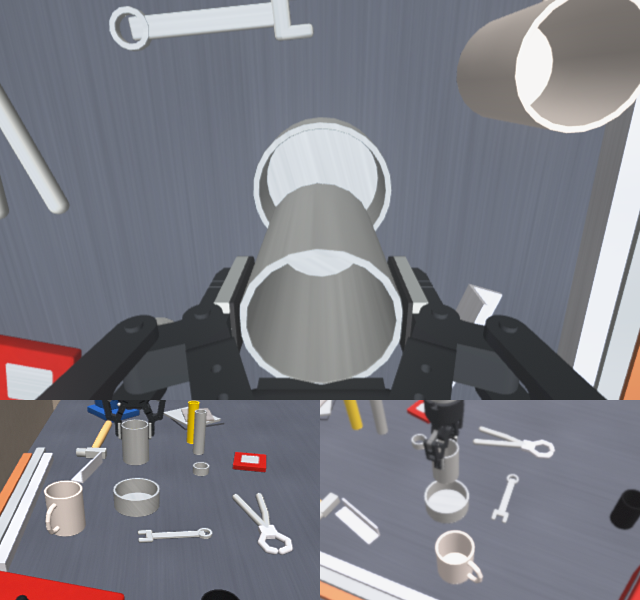

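The wide cup's rim is visible behind the held cup, spanning columns 254–390. I'll fit a fixed-radius circle to its visible arc.

Run:
```python
from h import *
from scipy.optimize import least_squares
W=pickle.load(open('pics/w6.pkl','rb')); p=W['pixels'].min(2)
# outer edge of bright rim: first bright from left and from right, rows 140..200; 
pts=[]
for v in range(150,215,3):
    r=p[v,235:410]; b=np.nonzero(r>185)[0]
    if len(b): pts+= [(235+b[0],v)] + ([(235+b[-1],v)] if v<205 else [])
P=np.array([onz(W,u,v,.045)[:2] for u,v in pts])
f=least_squares(lambda c:np.hypot(*(P-c[:2]).T)-c[2],[.6,.018,.055],loss='soft_l1',f_scale=.001);print(f.x,np.abs(f.fun).max(),[tuple(map(int,q)) for q in pts][::6])
f=least_squares(lambda c:np.hypot(*(P-c[:2]).T)-.0545,[.6,.018],loss='soft_l1',f_scale=.001);print(f.x)
rim(W,(235,240,410,400),.0,185)
print(ctrl.get_obs()['tool_pos'])
```

```text
[0.60095708 0.01700404 0.05386563] 0.0004575974879176062 [(266, 150), (261, 159), (257, 168), (255, 177), (254, 186), (254, 195), (256, 204)]
[0.6010233  0.01578239]
ellipse px [320.7 319.4] world [ 0.5996 -0.1412] axes [0.1618 0.1661]
[0.59976975 0.0188618  0.17048268]
```

Wide cup centre is about (0.601, 0.017). Descending, with small steps at the end.

Request:
step_arm:
  increments: "0.05 0.1 0.5 0 0 0;0 0 0.7 0 0 0;0 0 0.7 0 0 0;0 0 0.7 0 0 0;0 0 0.7 0 0 0;0 0 0.4 0 0 0;0 0 0.3 0 0 0;0 0 0.2 0 0 0;0 0 0 0 0 0"

```text
t: 9.52
tool_pos: [0.6013, 0.0154, 0.0653]
tool_rot: [-3.141, 0.001, 0.002]
contact_force: [-0.8, 0.1, -4.5]
opening: 0.0579
```

Request:
step_arm:
  increments: "0 0 0.08 0 0 0;0 0 0.08 0 0 0;0 0 0 0 0 0"

```text
t: 9.77
tool_pos: [0.6023, 0.0151, 0.0629]
tool_rot: [3.141, -0.002, 0.002]
contact_force: [-0.5, -0.5, -4.2]
opening: 0.0583
```

Request:
step_arm:
  increments: "0 0 0.08 0 0 0;0 0 0.08 0 0 0;0 0 0.08 0 0 0;0 0 0 0 0 0"

```text
t: 10.1
tool_pos: [0.6015, 0.0152, 0.0558]
tool_rot: [-3.141, 0.002, 0.001]
contact_force: [-0.2, -0.6, -5.1]
opening: 0.0579
```

Request:
step_arm:
  increments: "0 0 0.08 0 0 0;0 0 0 0 0 0"

```text
t: 10.27
tool_pos: [0.602, 0.0151, 0.0544]
tool_rot: [3.142, -0.002, 0.001]
contact_force: [-0.0, 0.6, -4.4]
opening: 0.0583
```

Request:
step_arm:
  increments: "0 0 0.06 0 0 0;0 0 0 0 0 0"

```text
t: 10.43
tool_pos: [0.6021, 0.0151, 0.0543]
tool_rot: [3.141, -0.001, -0.0]
contact_force: [-4.3, 1.0, 4.7]
opening: 0.0583
```

Request:
step_arm:
  increments: "0 0 0.06 0 0 0;0 0 0 0 0 0"

```text
t: 10.6
tool_pos: [0.6022, 0.0151, 0.0543]
tool_rot: [3.141, -0.001, -0.001]
contact_force: [-8.0, 0.4, 12.4]
opening: 0.0581
```

Request:
step_arm:
  increments: "0 0 0.06 0 0 0;0 0 0 0 0 0"

```text
t: 10.77
tool_pos: [0.6023, 0.0151, 0.0542]
tool_rot: [3.141, -0.001, -0.002]
contact_force: [-13.4, -0.5, 19.9]
opening: 0.0579
```

It's seated: contact is at TCP z 0.0543, exactly 5 mm above the pick height. I'll relieve the preload and then release.

Request:
step_arm:
  increments: "0 0 -0.12 0 0 0;0 0 0 0 0 0;0 0 0 0 0 0"

```text
t: 11.02
tool_pos: [0.6029, 0.0151, 0.0542]
tool_rot: [3.141, -0.002, 0.004]
contact_force: [-2.4, -0.6, 6.2]
opening: 0.0584
```

Request:
step_arm:
  increments: "0 0 0 0 0 0;0 0 0 0 0 0;0 0 0 0 0 0;0 0 0 0 0 0;0 0 0 0 0 0;0 0 0 0 0 0"
  fingers: 1

```text
t: 11.52
tool_pos: [0.6018, 0.0152, 0.0526]
tool_rot: [-3.142, 0.002, 0.0]
contact_force: [-0.2, -0.3, -0.4]
opening: 0.0855
```

Request:
step_arm:
  increments: "0 0 -0.5 0 0 0;0 0 -1 0 0 0;0 0 -1 0 0 0;0 0 -1 0 0 0;0 0 -1 0 0 0;0 0 -1 0 0 0;0 0 -1 0 0 0;0 0 0 0 0 0"

```text
t: 12.18
tool_pos: [0.6051, 0.0149, 0.2235]
tool_rot: [3.14, -0.001, 0.019]
contact_force: [0.5, 0.0, 1.5]
opening: 0.0855
```

Run:
```python
from h import *
grab('wrist','w7');grab('side','s7'); o=ctrl.get_obs();print(o['tool_pos'],o['tool_rot'],o['opening'],o['contact_force'])
a=cv2.imread('pics/w7.png');b=cv2.imread('pics/s7.png')[100:300,180:500]
cv2.imwrite('pics/t7.png',np.vstack([a[200*0:],np.hstack([b,b*0])]))
```

```text
[0.60276331 0.01510482 0.21779215] [ 3.14118323e+00 -1.52772467e-03  6.37692294e-03] 0.08561379582019 [ 0.11068655  0.7874081  -0.44182282]
```

View pics/t7.png

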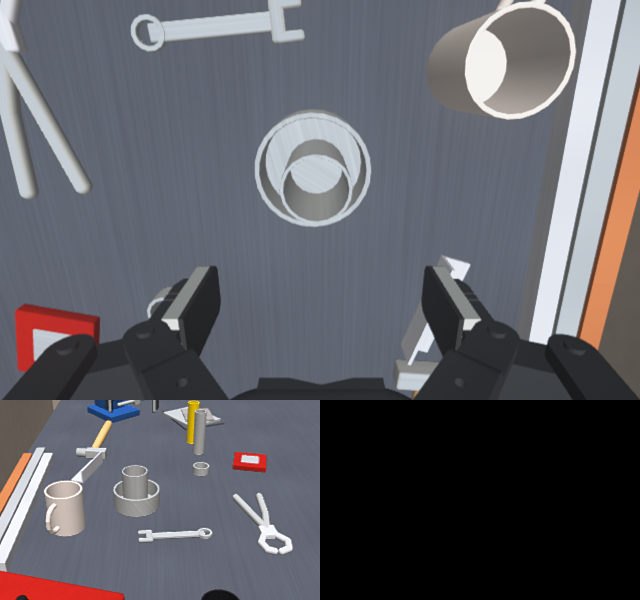

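The middle cup stands upright inside the wide one, with its rim centred at about (316,190). I'll measure it now at z=0.09.

Run:
```python
from h import *
W=pickle.load(open('pics/w7.pkl','rb')); p=W['pixels'].min(2)
for v in(186,192,200): print(v,p[v,276:290].tolist(),p[v,344:358].tolist())
print(p[150:165,316].tolist(),p[215:235,316].tolist())
cv2.imwrite('pics/z7.png',cv2.resize(W['pixels'][100:235,245:380,::-1],None,fx=4,fy=4,interpolation=cv2.INTER_NEAREST))
print(onz(W,316,190,.09))
```

```text
186 [193, 193, 192, 191, 191, 197, 196, 146, 99, 89, 91, 94, 97, 99] [104, 100, 95, 88, 107, 187, 201, 198, 173, 163, 127, 112, 110, 109]
192 [119, 169, 190, 178, 192, 199, 198, 125, 91, 93, 97, 99, 101, 102] [106, 105, 101, 95, 114, 186, 199, 195, 133, 113, 114, 114, 112, 111]
200 [114, 114, 115, 116, 114, 123, 186, 200, 197, 130, 102, 103, 105, 107] [107, 104, 122, 178, 198, 198, 169, 128, 117, 115, 113, 117, 157, 187]
[135, 135, 134, 137, 166, 187, 191, 194, 198, 200, 200, 198, 196, 197, 195] [136, 135, 136, 135, 134, 140, 173, 193, 197, 198, 198, 157, 107, 99, 100, 101, 100, 100, 101, 100]
[0.60436628 0.01274522 0.09      ]
```

View pics/z7.png

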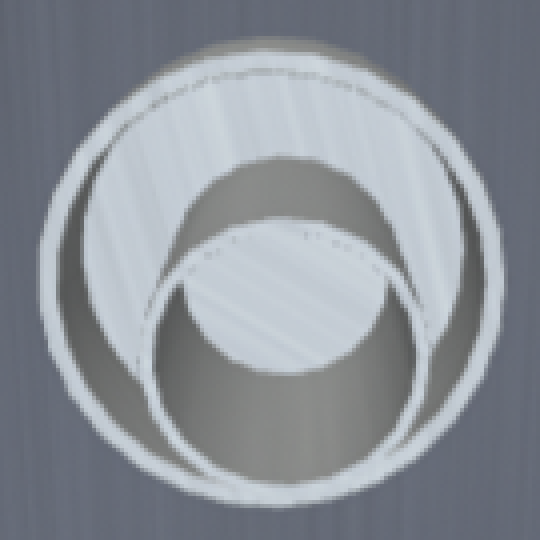

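Middle cup's rim centre is (0.604, 0.0135). Now the narrow cup, at (0.4266, -0.2853).

Request:
step_arm:
  increments: "-0.6 1 0 0 0 0;-0.6 1 0 0 0 0;-0.6 1 0 0 0 0;-0.6 1 0 0 0 0;-0.6 1 0 0 0 0;-0.6 1 0 0 0 0;-0.6 1 0 0 0 0;-0.6 1 0 0 0 0;-0.6 1 0 0 0 0;-0.6 1 0 0 0 0;-0.6 1 0 0 0 0;-0.4 1 0 0 0 0"

```text
t: 13.28
tool_pos: [0.4245, -0.285, 0.2135]
tool_rot: [-3.14, 0.002, 0.004]
contact_force: [1.0, 0.6, -0.2]
opening: 0.0852
```

Request:
step_arm:
  increments: "0 0 0 0 0 0;0 0 0 0 0 0;0 0 0 0 0 0"

```text
t: 13.53
tool_pos: [0.4262, -0.2839, 0.2141]
tool_rot: [-3.14, 0.002, 0.002]
contact_force: [0.0, 0.3, -0.3]
opening: 0.0853
```

Run:
```python
from h import *
W=grab('wrist','w8'); o=ctrl.get_obs();print(o['tool_pos'],o['tool_rot'],o['opening'])
rim(W,(270,160,370,250),.13)
```

```text
[ 0.42649766 -0.28363881  0.21432859] [-3.14007591e+00  3.96592578e-04  1.73766244e-03] 0.08552272801174302
ellipse px [319.4 209.4] world [ 0.4267 -0.2854] axes [0.0321 0.0323]
```

View pics/w8.png

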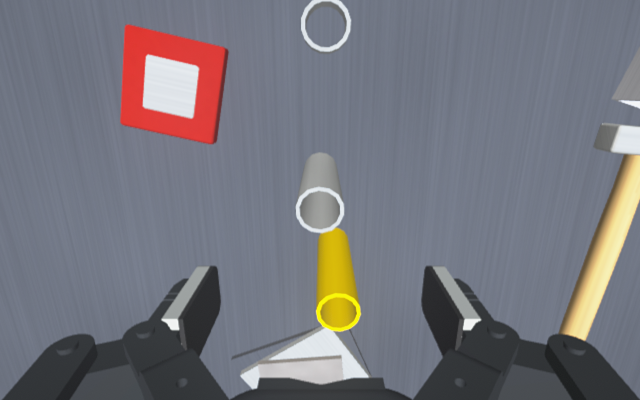

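The narrow cup's rim at (319,209) measures (0.4267, -0.2854), the same as before. The yellow cup is at (338,312), outside the jaw line. Descending to grasp.

Request:
step_arm:
  increments: "0 0.07 0.5 0 0 0;0 0 0.9 0 0 0;0 0 0.9 0 0 0;0 0 0.9 0 0 0;0 0 0.9 0 0 0;0 0 0.5 0 0 0;0 0 0.2 0 0 0;0 0 0 0 0 0"

```text
t: 14.25
tool_pos: [0.4259, -0.2852, 0.0935]
tool_rot: [-3.139, 0.0, 0.004]
contact_force: [0.3, -1.2, 0.2]
opening: 0.0857
```

Request:
step_arm:
  increments: "0 0 0 0 0 0;0 0 0 0 0 0;0 0 0 0 0 0;0 0 0 0 0 0;0 0 0 0 0 0;0 0 0 0 0 0;0 0 0 0 0 0;0 0 0 0 0 0;0 0 0 0 0 0;0 0 0 0 0 0"
  fingers: -1
  newtons: 50

```text
t: 15.08
tool_pos: [0.4268, -0.2871, 0.0967]
tool_rot: [3.14, -0.002, 0.001]
contact_force: [-1.9, -0.5, 5.9]
opening: 0.0316
```

Run:
```python
from h import *
W=grab('wrist','w9'); o=ctrl.get_obs();print(o['tool_pos'],o['tool_rot'],o['opening'],o['contact_force'])
```

```text
[ 0.42678919 -0.28710534  0.09670179] [ 3.14014046e+00 -1.60921553e-03  7.80610910e-04] 0.032006194329683144 [-1.73653888  0.74575305  4.94227086]
```

View pics/w9.png

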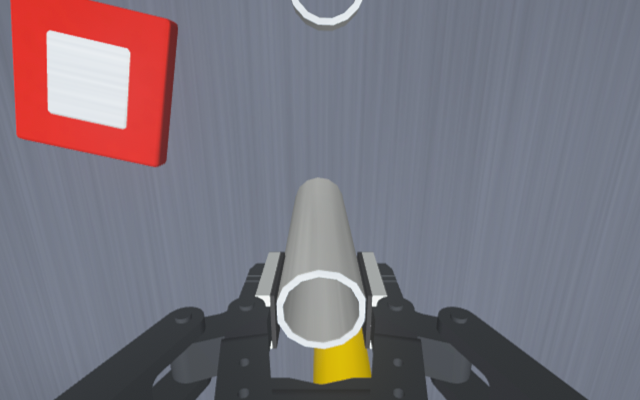

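The narrow cup is gripped (opening 32 mm). Lifting clear and carrying it over.

Request:
step_arm:
  increments: "0 0 -0.5 0 0 0;0 0 -1 0 0 0;0 0 -1 0 0 0;0 0 -1 0 0 0;0 0 -1 0 0 0;0 0 -1 0 0 0;0 0 -0.3 0 0 0;0 0 0 0 0 0;0 0 0 0 0 0"

```text
t: 15.88
tool_pos: [0.4263, -0.2861, 0.2395]
tool_rot: [-3.141, 0.002, 0.001]
contact_force: [0.6, 0.7, -3.5]
opening: 0.0316
```

Request:
step_arm:
  increments: "0.3 -0.6 0 0 0 0;0.6 -1 0 0 0 0;0.6 -1 0 0 0 0;0.6 -1 0 0 0 0;0.6 -1 0 0 0 0;0.6 -1 0 0 0 0;0.6 -1 0 0 0 0;0.6 -1 0 0 0 0;0.6 -1 0 0 0 0;0.6 -1 0 0 0 0;0.6 -1 0 0 0 0;0.6 -0.9 0 0 0 0"

```text
t: 16.88
tool_pos: [0.5984, 0.0028, 0.2367]
tool_rot: [-3.141, 0.001, 0.008]
contact_force: [0.9, -0.9, -2.9]
opening: 0.0319
```

Request:
step_arm:
  increments: "0.2 -0.5 0 0 0 0;0 0 0 0 0 0;0 0 0 0 0 0;0 0 0 0 0 0"

```text
t: 17.22
tool_pos: [0.6034, 0.0127, 0.2389]
tool_rot: [3.141, -0.003, -0.004]
contact_force: [-0.0, -0.5, -2.6]
opening: 0.032
```

Run:
```python
from h import *
grab('wrist','wa');grab('side','sa');grab('scene','ca'); o=ctrl.get_obs();print(o['tool_pos'],o['tool_rot'],o['opening'],o['contact_force'])
a=cv2.imread('pics/wa.png');b=cv2.imread('pics/sa.png')[60:260,180:500];c=cv2.imread('pics/ca.png')[60:260,180:500]
cv2.imwrite('pics/ta.png',np.vstack([a,np.hstack([b,c])]))
```

```text
[0.60385908 0.01232139 0.24009815] [ 3.14136030e+00 -3.95603264e-03 -6.55235039e-04] 0.032060732765176285 [-0.35790655  0.591589   -2.28405142]
```

View pics/ta.png

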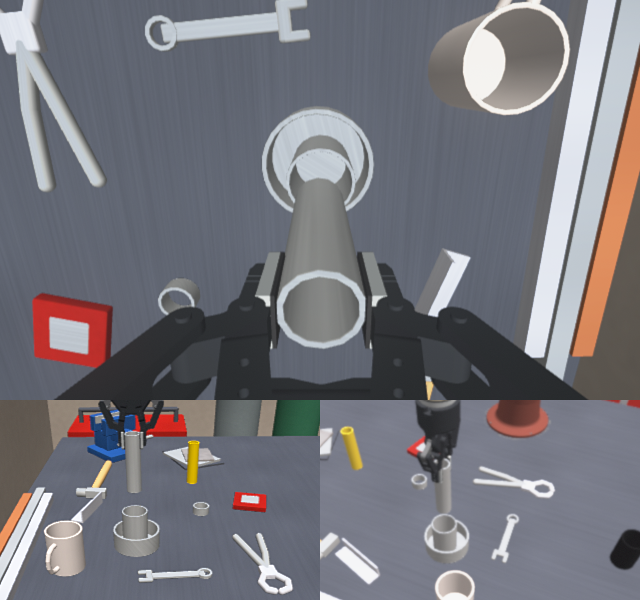

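Everything lines up: the held narrow cup is above the middle one. I'll compare axis azimuths for both cups in the two fixed views, where calibration error cancels.

Run:
```python
from loc import *
S=pickle.load(open('pics/ca.pkl','rb'));D=pickle.load(open('pics/sa.pkl','rb'))
cv2.imwrite('pics/zs.png',cv2.resize(np.hstack([S['pixels'][100:230,240:370,::-1],D['pixels'][80:210,250:380,::-1]]),None,fx=3,fy=3,interpolation=cv2.INTER_NEAREST))
```

```text
(no output)
```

View pics/zs.png

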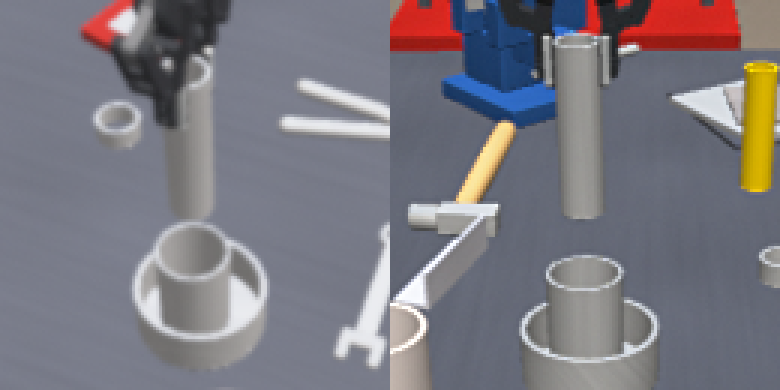

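Run:
```python
from loc import *
S=pickle.load(open('pics/ca.pkl','rb'));D=pickle.load(open('pics/sa.pkl','rb'))
def bx(o,x0,y0,x1,y1,off=0): return tuple(int(round(a)) for a in(o[0]+(x0-off)/3,o[1]+y0/3,o[0]+(x1-off)/3,o[1]+y1/3))
so=(240,100);do=(250,80)
locate({'nar':((304,160,bx(so,150,140,225,215)),(314,138,bx(do,520,120,640,225,390)),.017),
        'mid':((304,180,bx(so,154,215,233,262)),(315,178,bx(do,525,250,640,298,390)),.03)},S,D,'p')
print(ctrl.get_obs()['tool_pos'])
```

```text
nar 0 1 [295, 147, 17, 25, 398] by width [0.64   0.0352]
nar 1 1 [305, 120, 17, 33, 490] by width [0.6006 0.0588]
  tri [0.603  0.0157]
mid 0 1 [291, 172, 27, 15, 306] by width [0.6318 0.0301]
mid 1 1 [302, 165, 26, 14, 323] by width [0.6023 0.0224]
  tri [0.6028 0.0148]
[0.60385908 0.01232139 0.24009815]
```

View pics/p.png

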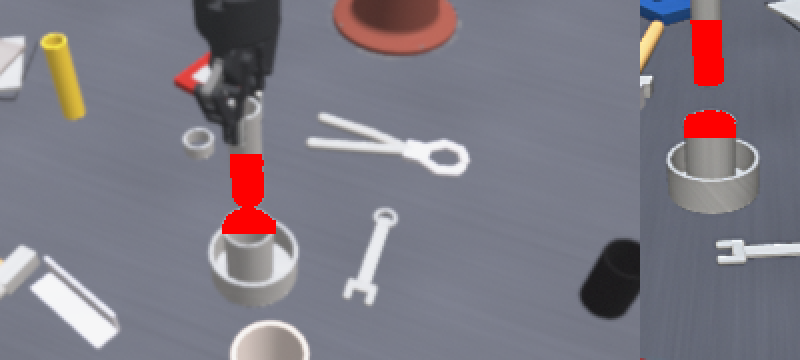

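The two axes agree within about 1 mm, against a 10 mm clearance. Lowering now; expected seating is TCP z ≈ 0.107.

Request:
step_arm:
  increments: "0 0 0.5 0 0 0;0 0 0.7 0 0 0;0 0 0.7 0 0 0;0 0 0.6 0 0 0;0 0 0.6 0 0 0;0 0 0.6 0 0 0;0 0 0.5 0 0 0;0 0 0.3 0 0 0;0 0 0.2 0 0 0;0 0 0 0 0 0;0 0 0 0 0 0"

```text
t: 18.28
tool_pos: [0.6046, 0.0133, 0.1231]
tool_rot: [3.142, -0.002, 0.001]
contact_force: [0.1, -0.3, -2.7]
opening: 0.0316
```

Request:
step_arm:
  increments: "0 0 0.08 0 0 0;0 0 0.08 0 0 0;0 0 0.08 0 0 0;0 0 0 0 0 0"

```text
t: 18.62
tool_pos: [0.6042, 0.0135, 0.1167]
tool_rot: [-3.142, 0.001, 0.0]
contact_force: [-0.3, -0.4, -2.5]
opening: 0.0318
```

Request:
step_arm:
  increments: "0 0 0.08 0 0 0;0 0 0.08 0 0 0;0 0 0.08 0 0 0;0 0 0 0 0 0"

```text
t: 18.95
tool_pos: [0.6039, 0.0135, 0.1101]
tool_rot: [-3.141, 0.002, 0.002]
contact_force: [0.4, 0.4, -3.3]
opening: 0.0321
```

Request:
step_arm:
  increments: "0 0 0.06 0 0 0;0 0 0 0 0 0"

```text
t: 19.12
tool_pos: [0.6042, 0.0134, 0.109]
tool_rot: [-3.142, 0.002, 0.001]
contact_force: [1.2, -0.4, -2.5]
opening: 0.0319
```

Request:
step_arm:
  increments: "0 0 0.06 0 0 0;0 0 0 0 0 0"

```text
t: 19.28
tool_pos: [0.6042, 0.0134, 0.1075]
tool_rot: [-3.142, 0.002, 0.001]
contact_force: [-0.1, 0.9, -2.4]
opening: 0.0319
```

Request:
step_arm:
  increments: "0 0 0.06 0 0 0;0 0 0 0 0 0"

```text
t: 19.45
tool_pos: [0.6046, 0.0134, 0.1068]
tool_rot: [3.142, -0.002, 0.001]
contact_force: [-0.3, -0.3, -0.9]
opening: 0.0316
```

Request:
step_arm:
  increments: "0 0 0.06 0 0 0;0 0 0 0 0 0"

```text
t: 19.62
tool_pos: [0.6049, 0.0133, 0.1067]
tool_rot: [3.141, -0.001, 0.001]
contact_force: [-3.0, -0.1, 5.5]
opening: 0.0321
```

It's seated (z 0.1067, exactly 10 mm above the pick height, and the force turned upward). I'll ease off, release and withdraw straight up.

Request:
step_arm:
  increments: "0 0 -0.05 0 0 0;0 0 0 0 0 0;0 0 0 0 0 0"

```text
t: 19.87
tool_pos: [0.6048, 0.0134, 0.1067]
tool_rot: [3.141, -0.002, 0.002]
contact_force: [-0.5, -0.2, 2.7]
opening: 0.0317
```

Request:
step_arm:
  increments: "0 0 0 0 0 0;0 0 0 0 0 0;0 0 0 0 0 0;0 0 0 0 0 0;0 0 0 0 0 0;0 0 0 0 0 0;0 0 0 0 0 0;0 0 0 0 0 0"
  fingers: 1

```text
t: 20.53
tool_pos: [0.6043, 0.0134, 0.106]
tool_rot: [-3.142, 0.002, 0.0]
contact_force: [0.4, -0.1, -0.2]
opening: 0.0853
```

Request:
step_arm:
  increments: "0 0 -0.3 0 0 0;0 0 -0.6 0 0 0;0 0 -1 0 0 0;0 0 -1 0 0 0;0 0 -1 0 0 0;0 0 -1 0 0 0;0 0 -0.6 0 0 0;0 0 0 0 0 0;0 0 0 0 0 0;0 0 0 0 0 0"

```text
t: 21.37
tool_pos: [0.6037, 0.0135, 0.2422]
tool_rot: [-3.141, 0.002, 0.003]
contact_force: [-0.6, 0.2, -0.6]
opening: 0.0855
```

Run:
```python
from loc import *
grab('wrist','wb');D=grab('side','sb');S=grab('scene','cb'); o=ctrl.get_obs();print(o['tool_pos'],o['opening'],o['contact_force'],o['t'])
a=cv2.imread('pics/wb.png')[:, :];b=cv2.imread('pics/sb.png')[100:240,250:380];c=cv2.imread('pics/cb.png')[100:240,240:370]
z=cv2.resize(np.hstack([b,c]),None,fx=2.4,fy=2.4); z=cv2.copyMakeBorder(z,0,0,0,640-z.shape[1],cv2.BORDER_CONSTANT)
cv2.imwrite('pics/tb.png',np.vstack([a[:250],z]))
```

```text
[0.60342734 0.01348905 0.2413673 ] 0.08545380740642254 [ 0.6390045  -0.20465931  0.67453283] 21.5167
```

View pics/tb.png

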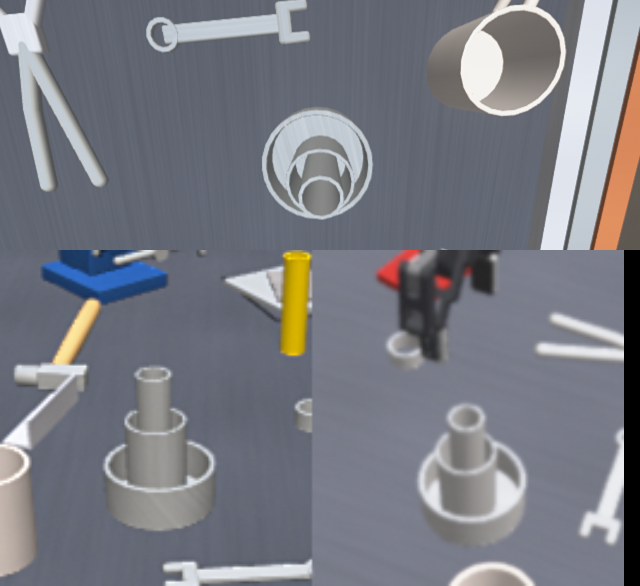

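View pics/cb.png

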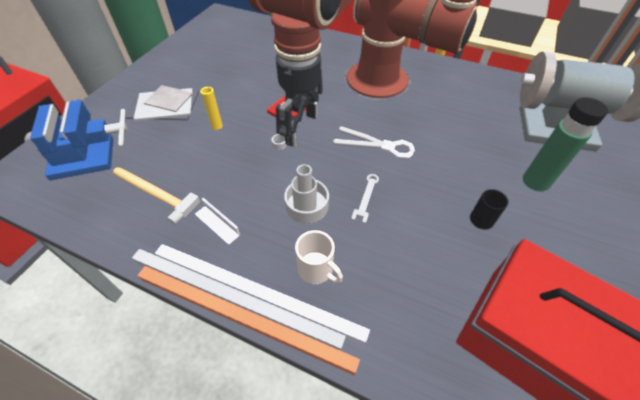

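The three cups stand nested and upright at about (305,193). The gripper is clear, and the mug (315,258), the yellow cup and the black cup haven't moved. Handing in.

```bash
python3 -c "
from station import ctrl
print(ctrl.finish_job())"
```

```text
the job is handed in; nothing more can be done
None
```

The three cups are nested and I handed the job in at about 21.5 s of the 64 s allowed. I lowered the middle cup into the wide one first, then the narrow cup into the middle one. Each went down in small steps until it touched the floor, and I then released it.

- **Seating:** The middle cup made contact 5 mm above its pick height and the narrow cup 10 mm above. Both match the floor thicknesses. The largest upward force I read on the wrist was about 20 N, while seating the middle cup.
- **Final pictures:** All three cups stand upright inside one another, with the gripper open and about 0.14 m above the height where it released the narrow cup. The mug and the yellow and black look-alikes stand where they were.
- **Disagreements:** Distances judged from apparent cup width came out wrong in places because of mask leaks, so I did not use them. The first two-view position for the narrow cup was about 3.5 mm off the wrist camera's, and I used the wrist camera's. The middle cup stands a few millimetres off centre in the wide one, which is within its 20 mm clearance. No check failed at the end.

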